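# Key the lid knob of the drumstick shelf onto its pin

## Robot

A 6-joint arm with a two-finger parallel gripper is mounted at the origin on the work surface. World frame = base frame: x ahead of the robot, y to its left, z up, the work surface at z = 0. Lengths are in mm, angles in rad, forces in N, time in s.
With the tool pointing down it reaches from about 350 to 875 mm from the base axis. Payload 4.2 kg.
Tool frame: the origin (TCP) lies between the finger pads; the fingertips stand 11 mm ahead of it and the grasp point (between the pads) lies 8 mm behind it; z points along the fingers, y is the direction in which the jaws open and shut (so a half turn about z gives the same grasp; the last joint's range is limited). The gripper opens to 85 mm and grips with 20 to 120 N. Pads are 22 mm wide; open, the fingers measure 114 mm over their backs; the gripper's body (76 mm by 85 mm) begins 54 mm behind the grasp point. The pads swing forward as they close: fully open they stand 13 mm farther back than shut.
Start: joints at [1.481, 0.385, 0.008, 0, -1.194, -0.259], TCP at [213.574, 587.355, 242.312] pointing down, gripper open.
Joint ranges: [-3.14, 3.14], [-1.21, 2.06], [-1.07, 1.41], [-3.16, 2.05], [-2.99, -0.16], [-3.1, 3.1]. Speed limits (rad/s): [2.79, 2.79, 3.14, 3.14, 3.14, 3.14].

## Interface

Orientations are given as a unit quaternion [x, y, z, w].
In Python, from bench import * gives the robot as it stands. The module is installed in compiled form; this text tells all that it offers.
- The arm moves only by the tool drive_tool, never from a script. Its argument "increments" is a list of rows, each a list of 3 entries, a list of its own where there are three numbers: the gripper command: -1 is shut, 1 is fully open, values between are in proportion, then the shift along the tool's x, y, z scaled (see below), then the turn about the tool's z scaled (see below). In form: [[hand, [tx, ty, tz], turn], ...]. A call has 1 to 20 rows; each row shifts and turns the commanded pose from where the row before left it, along the tool's axes as they then stand; what a row does not reach is not made up. The controller multiplies each number of a shift by 0.3 m and each number of a turn by 2 rad. A row lasts 1/8 s, in which the tool goes at most 62.5 mm and 10.7 degrees, less where a joint would pass 70% of its speed; a pose out of reach is approached as far as the arm can. A call with a number of a shift or a turn outside -1 to 1 is refused whole. A call with a gripper value outside its range is refused whole. The fingers move at their own pace and stop on an object; the grip force is fixed at half the most. Time passes only in rows, so rows that do not move let the fingers close. It gives the time, the measured TCP pose, the force and the opening at its end, in the units of the state.
- read_state(): the state, without advancing time (a new reading comes with each control period).
- get_image(name): name is "side" or "top" or "wrist"; returns the picture (400x640x3 uint8, red, green, blue); there is no depth.
- calibration(name): a dict with "fovy" (degrees; the focal length in pixels is half the picture's height over the tangent of half this angle, whatever the lens; pixels are square), "cx", "cy" (the principal point, pixels), "R" (3x3) and "t" (3): a world point X has camera coordinates R X + t. Camera axes: x right, y down, z forward; pixel columns grow to the right and rows downward; lengths in mm; the calibration is good to about 2 mm. The wrist camera is an equidistant fisheye: a pixel r from the principal point sees the ray r / f radians off the axis. A picture is of the moment at which its call begins: read the wrist's pose just before it. calibration takes no time and is no camera call; for the wrist camera it gives the pose at the moment of the call.
- job_done(): hands the job in, once; it reports no verdict.
The state is a dict: "clock": time; "joints": joint angles; "joint_vel": joint speeds; "joint_efforts": joint torques, N m; "position": TCP position; "ee_rot": TCP orientation; "contact_force": force on the tool from outside, world axes, zero at the start; "wrist_torque": the same for the moment, N m; "gripper_width": finger opening in mm.
Only numpy, scipy, OpenCV 4.12 (cv2) and the standard library are available. Lean on these libraries where they do the work, as an engineer would, in place of code of your own. Each camera call takes 0.05 s, during which the arm holds its last target.

## Task

The knob on the shelf's lid stands proud: with a fingertip, push the black wing round until the notch in the white rose meets the brass pin, then press the knob straight down until it is fully home over the pin, and take the hand away. Only push and press: do not pinch the wing or pull the knob or the lid up, and leave the cups, jar and other things where they stand.

Things in the scene. Friction and masses are not known exactly. Their poses are not given: they have to be found in the camera images.
- knob_top (a point): Centre of the top of the knob's black wing, on its upright turning axis. The knob is a white round rose (92 mm across, 10 mm thick; upper face 19 mm below this point) with the straight wing across it (76 long, 14 wide, 19 mm high). Lid surface: 40 mm below this point with the knob proud, 30 mm when home. Axes: x towards the notch, y along the wing, z up.
- notch (a point): Notch in the rim of the white rose: a slot 14 mm wide cut right through, from the rim (46 mm from the axis) in to 30 mm. This point: middle of the slot, 40 mm from the axis, level with the rose's upper face. A red stripe on the rose points to it; the wing lies at right angles to it.
- pin_mid (a point): Brass pin, a key bar fixed on the lid: 8 mm wide, 9 mm high, lying radially 34 to 58 mm from the knob's axis, so its outer end shows beyond the rim. This point is on its top, 40 mm from the axis, straight below the notch point when they meet. Its top is 2 mm under the proud rose; the knob goes down farther only with the notch over it (within about 3 mm).
- rose (a joint): Angle of rose and wing (rad), growing counterclockwise from above; the notch meets the pin at 0 or any whole turn (6.283). Turns either way without end against a rub of about 0.05 N m (2 N near the wing's end) and stays where it is left.
- stem (a joint): How far the knob has been pressed down, in m: 0 standing proud (as at the start), 0.010 fully home; negative if pulled up. It moves stiffly (about 5 N) and stays where it is left; there is no spring.
- lid (a joint): Opening angle of the hinged lid that carries the knob and pin (green, 274 x 220 mm, hinged on the edge farthest from the robot at zero yaw); 0 = shut, as at the start.
- wing_a: Long side face of the black wing towards the notch: 76 mm long, 16 mm high (a ridge 8 mm wide forms the wing's top 3 mm). Origin on the knob's axis at the rose's upper face, axes as knob_top.
- wing_b: The opposite long side face of the wing, looking away from the notch; same size and origin as wing_a.
- shelf: Blue painted steel drumstick shelf, fixed: 280 (x) x 540 (y) mm, top 100 mm above the table; the green lid is the middle 220 mm of its length, with flat boards level with it at either side. Origin: centre of the underside. The knob's axis is 20 mm from the centre to local -x, the side near the robot.
- cup_white: Bystander: white ceramic cup, 76 mm across, 75 mm high, on a side board of the shelf. Origin: centre of the underside.
- cup_blue: Bystander: blue ceramic cup, 76 mm across, 75 mm high, on a side board of the shelf. Origin: centre of the underside.
- jar: Bystander: amber glass jar, 60 mm across, 90 mm high, on a side board of the shelf. Origin: centre of the underside.
- tray: Bystander: aluminium tray 200 x 260 x 22 mm on the table to the right. Origin: centre of the underside.
- colander: Bystander: red plastic colander, 200 mm across (238 mm over its ears), 90 mm high, on the table to the left. Origin: centre of the underside.
- grater: Bystander: upright steel box grater 70 x 90 mm, 186 mm high with its handle, standing in the tray. Origin: centre of the underside.
- spoon: Bystander: wooden spoon 220 mm long lying in the tray. Origin: middle of its length, underside.

How it is judged (in metres and radians):
On the way, in this order (a step that is already met when the one before it is completed fails the run):
1. the notch has been turned to within 8 mm of the pin, the knob not yet pressed down (horizontal distance between notch and pin_mid below 0.008 m and value of joint stem below 0.004 m), for 0.02 s.
2. the knob is pressed home over the pin (horizontal distance between notch and pin_mid below 0.0045 m and value of joint stem above 0.008 m), for 0.1 s.
At the end, for the whole second after the job is handed in: The notch stands over the pin (points within 4.5 mm in plan), the knob is pressed down at least 8 of its 10 mm and rests there, the lid is shut (below 0.03 rad) (all of step 2 and value of joint lid below 0.03 rad and velocity of joint stem below 0.01 m/s and velocity of joint rose between -0.1 and 0.1 rad/s); the robot touches nothing.
It fails at once if the knob is pulled up (more than 4 mm above its starting height) (value of joint stem below -0.004 m).
It fails at once if the lid is lifted (value of joint lid above 0.06 rad).
It fails at once if the wing is pinched: the fingers bear on both its sides at once (over 2 N each) (contact force between the fingers and wing_a above 2 N and contact force between the fingers and wing_b above 2 N).
It fails at once if a cup, the jar, tray, colander, grater or spoon is moved more than 25 mm (distance of any of cup_white, cup_blue, jar, tray, colander, grater, spoon from where it was at the start of the episode above 0.025 m).
It also fails if it takes over 56 s, if anything falls off the work surface, if the arm or the gripper's body presses on something with over 40 N, if the wrist force passes 120 N, or if a joint passes its speed limit or range.

## Working session

There is one attempt and no reset: what is moved stays moved. The work goes in short steps, Python scripts to look and compute and a tool call to move; the robot and the scene stay as the last step left them, time stands still between calls to the robot, and variables do not carry over. Pictures are saved under pics/ and viewed, and the job is handed in when it is done.

Besides the shell and the picture viewer there is one more tool, called after "Call:" in YAML: its name, and indented under it one key for each argument. drive_tool: Moves the arm, as the interface text tells. Shifts and turns lie within -1 to 1; 1 stands for 0.3 m of shift or 2 rad of turn. Its arguments: {"type":"object","properties":{"increments":{"type":"array"}},"required":["increments"]}

```bash
mkdir -p pics
python3 - <<'E'
from bench import *
import cv2
s=read_state();print(s)
for n in ["side","top","wrist"]:
    c=calibration(n);print(n,c)
    cv2.imwrite(f"pics/{n}0.png",get_image(n)[:,:,::-1])
E
```

```text
{'clock': 0.0, 'joints': array([ 1.48052214e+00,  3.85514985e-01,  6.62057209e-03, -5.16502630e-04,
       -1.19398962e+00, -2.58601545e-01]), 'joint_vel': array([-0.00097145,  0.00075386, -0.00132702, -0.00025585, -0.00131736,
       -0.00207747]), 'joint_efforts': array([-6.08408627e-04, -3.92285013e+01,  1.88403726e+01,  4.18639228e+00,
       -4.55453672e-03, -8.45890526e-06]), 'position': array([213.43464536, 586.8254053 , 241.24199621]), 'ee_rot': array([ 9.84807150e-01, -1.73648292e-01, -1.51433651e-04,  1.06033744e-03]), 'contact_force': array([ 0.1004416 , -0.4611281 , -1.12395381]), 'wrist_torque': array([ 0.02931373,  0.00828191, -0.04584683]), 'gripper_width': 85.32484203145003}
side {'fovy': 53.36887295557991, 'cx': 322.73135061813474, 'cy': 200.1230258951105, 'R': array([[ 0.94102096, -0.3383467 , -0.00103427],
       [-0.2426769 , -0.67280459, -0.69888619],
       [ 0.23576998,  0.65791754, -0.71523215]]), 't': array([-559.79183954,  194.32871779, 1240.22616587])}
top {'fovy': 46.70916786482628, 'cx': 322.6488889675858, 'cy': 195.16201794447358, 'R': array([[-8.27115143e-03, -9.99964915e-01, -1.32521040e-03],
       [-9.98276817e-01,  8.33416678e-03, -5.80856096e-02],
       [ 5.80946162e-02,  8.42491945e-04, -9.98310726e-01]]), 't': array([ -16.20868166,  595.59849683, 1983.29531978])}
wrist {'fovy': 65.70646984690485, 'cx': 317.91292883620935, 'cy': 203.42096776174705, 'R': array([[-0.34089078, -0.9401011 ,  0.00184194],
       [-0.90019699,  0.32698465,  0.28762201],
       [-0.27099606,  0.09638958, -0.95774223]]), 't': array([623.58086525, -36.7932004 , 379.72484808])}
```

View pics/side0.png

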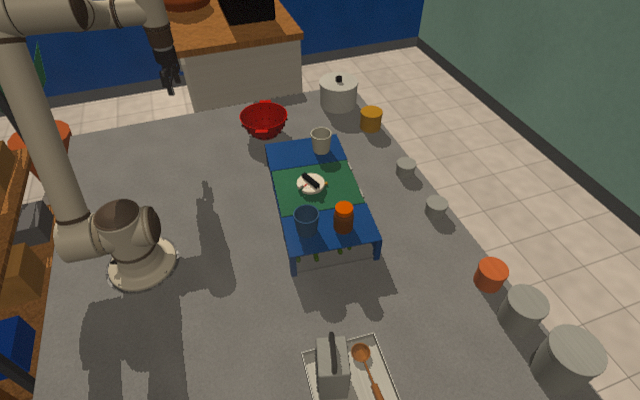

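View pics/top0.png

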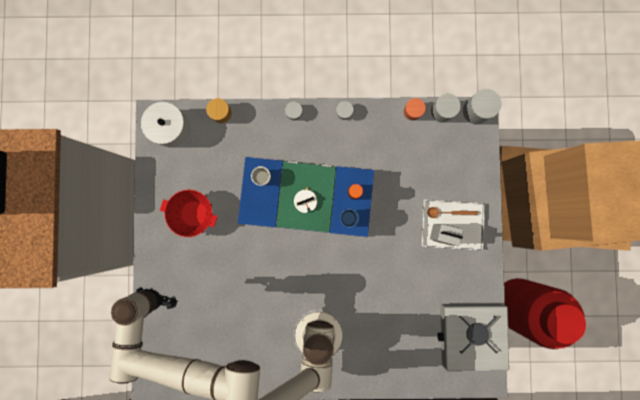

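View pics/wrist0.png

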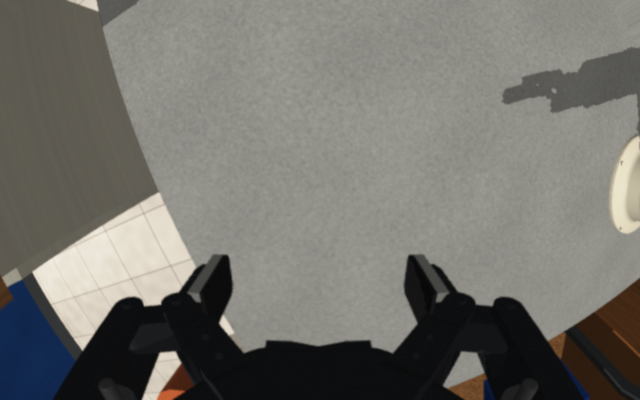

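The knob is at about (305,201) in the top view and (311,184) in the side view. I'll zoom in and get a first position.

```bash
cat > h.py <<'E'
from bench import *
import numpy as np, cv2
def ray(c,u,v,fish=False):
    f=200/np.tan(np.radians(c["fovy"])/2)
    x,y=(u-c["cx"])/f,(v-c["cy"])/f
    if fish:
        r=np.hypot(x,y); d=np.array([x/r*np.sin(r),y/r*np.sin(r),np.cos(r)]) if r>1e-9 else np.array([0,0,1.])
    else: d=np.array([x,y,1.])
    R=np.array(c["R"]);t=np.array(c["t"])
    return -R.T@t, R.T@d
def onplane(c,u,v,z,fish=False):
    o,d=ray(c,u,v,fish); return o+d*(z-o[2])/d[2]
def proj(c,X,fish=False):
    f=200/np.tan(np.radians(c["fovy"])/2)
    p=np.array(c["R"])@np.array(X,float)+np.array(c["t"])
    if fish:
        r=np.hypot(p[0],p[1]);th=np.arctan2(r,p[2]);return c["cx"]+f*th*p[0]/r,c["cy"]+f*th*p[1]/r
    return c["cx"]+f*p[0]/p[2],c["cy"]+f*p[1]/p[2]
E
python3 - <<'E'
from h import *
for n,(u0,v0) in dict(top=(305,201),side=(311,184)).items():
    im=cv2.imread(f"pics/{n}0.png")[v0-27:v0+27,u0-40:u0+40]
    cv2.imwrite(f"pics/{n}0z.png",cv2.resize(im,None,fx=10,fy=10,interpolation=cv2.INTER_CUBIC))
c=calibration("top")
im=cv2.imread("pics/top0.png")
for z,p in [(121,(305,201))]: print(onplane(c,*p,z))
# lid corners
hsv=cv2.cvtColor(im,cv2.COLOR_BGR2HSV)
m=cv2.inRange(hsv,(60,80,20),(95,255,255)); m[:, :230]=0;m[:,390:]=0
cn=max(cv2.findContours(m,0,2)[0],key=cv2.contourArea)
r=cv2.minAreaRect(cn);print(r)
b=np.array([onplane(c,*q,100) for q in cv2.boxPoints(r)]);print(b, [np.linalg.norm(b[i]-b[i-1]) for i in range(4)],b.mean(0))
E
```

```text
[566.08183361  51.173598   121.        ]
((305.6683349609375, 196.31683349609375), (54.32903289794922, 65.17493438720703), 5.710593223571777)
[[464.67751583 174.73850145 100.        ]
 [733.56600926 147.13519202 100.        ]
 [709.07127184 -77.43815613 100.        ]
 [440.60419943 -48.04075815 100.        ]] [np.float64(224.07615462055665), np.float64(270.30161780938846), np.float64(225.9052475249625), np.float64(270.0717978148495)] [586.97974909  49.0986948  100.        ]
```

```bash
ls pics
```

```text
side0.png
side0z.png
top0.png
top0z.png
wrist0.png
```

View pics/top0z.png

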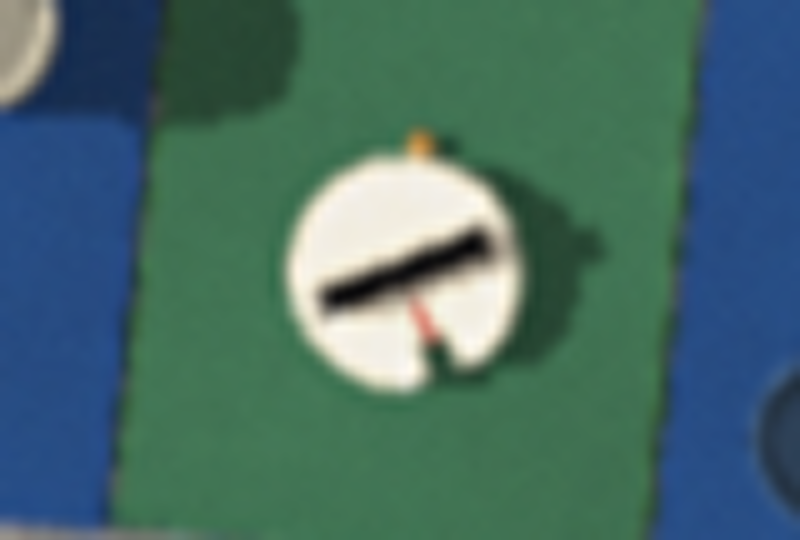

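View pics/side0z.png

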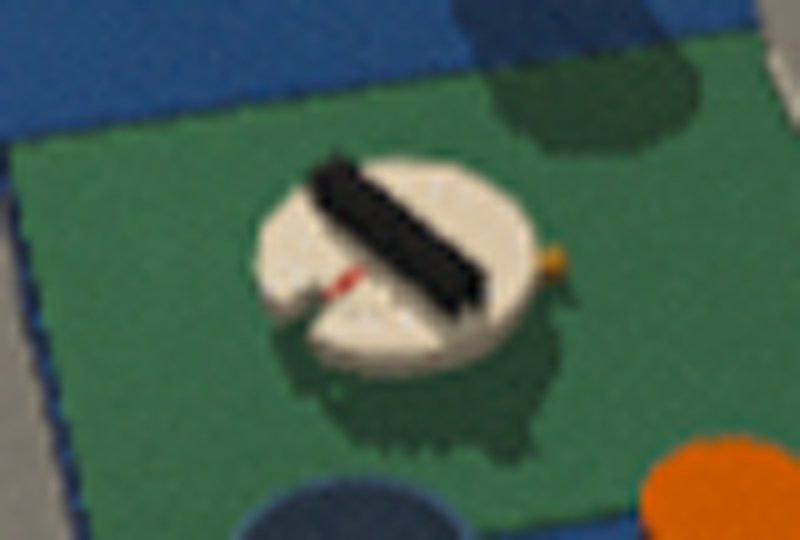

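Call:
drive_tool:
  increments:
    - [-1,[0.143,0.1065,-0.003],0]
    - [-1,[0.143,0.1065,-0.003],0]
    - [-1,[0.143,0.1065,-0.003],0]
    - [-1,[0.143,0.1065,-0.003],0]
    - [-1,[0.143,0.1065,-0.003],0]
    - [-1,[0.143,0.1065,-0.003],0]
    - [-1,[0.143,0.1065,-0.003],0]
    - [-1,[0.143,0.1065,-0.003],0]
    - [-1,[0.143,0.1065,-0.003],0]
    - [-1,[0.143,0.1065,-0.003],0]
    - [-1,[0.143,0.1065,0],0]
    - [-1,[0.143,0.1065,0],0]
    - [-1,[0,0,0],0]
    - [-1,[0,0,0],0]

```text
clock: 1.9
position: [566.0, 50.9, 250.8]
ee_rot: [0.985, -0.174, -0.001, 0.0]
contact_force: [-0.2, 0.2, -0.3]
gripper_width: -0.2
```

Run:
```python
from h import *
import pickle
s=read_state();c=calibration("wrist");im=get_image("wrist")[:,:,::-1]
print(s["clock"],s["position"],s["ee_rot"],s["joints"],s["gripper_width"])
cv2.imwrite("pics/w1.png",im);pickle.dump((s,c),open("w1.pkl","wb"))
```

```text
1.9 [566.01475055  50.94237215 250.82453299] [ 9.84768981e-01 -1.73867096e-01 -5.24856184e-04  1.10363881e-04] [ 3.74602897e-01  2.82964501e-01 -1.20117356e-01 -3.91030603e-04
 -1.16872501e+00  8.46836131e-01] -0.2281125146253813
```

View pics/w1.png

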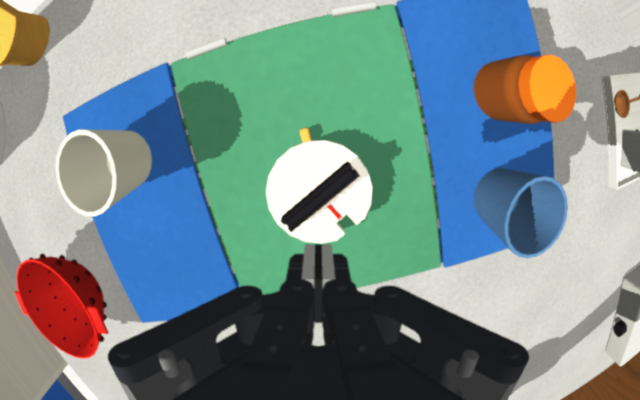

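```bash
cat > meas.py <<'E'
from h import *
def measure(im,c,ztop=140.,roi=None,fish=True,verbose=True):
    """im BGR; returns rose centre, wing angle, stripe angle, pin angle"""
    hsv=cv2.cvtColor(im,cv2.COLOR_BGR2HSV); H,S,V=cv2.split(hsv)
    m0=np.zeros(V.shape,np.uint8)
    x0,y0,x1,y1=roi; m0[y0:y1,x0:x1]=1
    def big(m):
        cs=cv2.findContours((m*m0).astype(np.uint8),0,cv2.CHAIN_APPROX_NONE)[0]
        return max(cs,key=cv2.contourArea) if cs else None
    P=lambda pts,z: np.array([onplane(c,u,v,z,fish)[:2] for u,v in pts])
    white=((S<60)&(V>170)).astype(np.uint8)
    w=cv2.morphologyEx(white,cv2.MORPH_OPEN,np.ones((3,3)))
    hull=cv2.convexHull(big(w)).reshape(-1,2)
    p=P(hull,ztop-19)
    from scipy.optimize import least_squares
    r=least_squares(lambda q:np.hypot(*(p-q[:2]).T)-q[2],[*p.mean(0),46],loss='soft_l1',f_scale=1).x
    out={'centre':r[:2],'R':r[2]}
    red=((S>110)&((H<8)|(H>172))&(V>90)).astype(np.uint8); b=big(red)
    ys,xs=np.nonzero(red*m0); 
    if len(xs):
        q=P(np.c_[xs,ys],ztop-19).mean(0)-r[:2]; out['stripe']=np.degrees(np.arctan2(q[1],q[0])); out['stripe_r']=np.hypot(*q)
    br=((S>110)&(H>14)&(H<32)&(V>120)).astype(np.uint8); ys,xs=np.nonzero(br*m0)
    if len(xs):
        q=P(np.c_[xs,ys],ztop-31 if ztop>135 else 109)-r[:2]; qm=q.mean(0)
        out['pin']=np.degrees(np.arctan2(qm[1],qm[0])); out['pin_r']=(np.hypot(*q.T).min(),np.hypot(*q.T).max()); out['pin_n']=len(xs)
    return out
E
python3 - <<'E'
from meas import *
import pickle
s,c=pickle.load(open("w1.pkl","rb"));im=cv2.imread("pics/w1.png")
print(measure(im,c,roi=(250,115,385,246)))
hsv=cv2.cvtColor(im,cv2.COLOR_BGR2HSV)
V=hsv[:,:,2]
m=((V<60)).astype(np.uint8); m[:140]=0;m[232:]=0;m[:,:270]=0;m[:,370:]=0
b=max(cv2.findContours(m,0,cv2.CHAIN_APPROX_NONE)[0],key=cv2.contourArea).reshape(-1,2)
p=np.array([onplane(c,u,v,140,True)[:2] for u,v in b]);rr=cv2.minAreaRect(p.astype(np.float32));bx=cv2.boxPoints(rr)
print(rr, [np.degrees(np.arctan2(*(bx[i]-bx[i-1])[::-1])) for i in range(4)])
cv2.imwrite("pics/w1z.png",cv2.resize(im[110:260,240:400],None,fx=4,fy=4,interpolation=cv2.INTER_CUBIC))
for n in["top"]:
    print(measure(cv2.imread("pics/top0.png"),calibration("top"),roi=(290,183,320,216),fish=False))
E
```

```text
{'centre': array([568.96310557,  48.69260336]), 'R': np.float64(47.1309527463634), 'stripe': np.float64(-159.1694941331848), 'stripe_r': np.float64(21.23675464698787), 'pin': np.float64(-6.6387980198881715), 'pin_r': (np.float64(46.57338075806223), np.float64(58.192398647684556)), 'pin_n': 123}
((571.1539916992188, 48.244422912597656), (14.243631362915039, 72.88916015625), 21.068864822387695) [np.float32(-158.93108), np.float32(-68.93115), np.float32(21.068928), np.float32(111.06884)]
{'centre': array([569.31275672,  52.93845078]), 'R': np.float64(44.59959844224664), 'stripe': np.float64(-157.54968099227244), 'stripe_r': np.float64(25.715369028852955), 'pin': np.float64(-8.393074019023512), 'pin_r': (np.float64(51.28183220844891), np.float64(55.94278198640861)), 'pin_n': 4}
```

View pics/w1z.png

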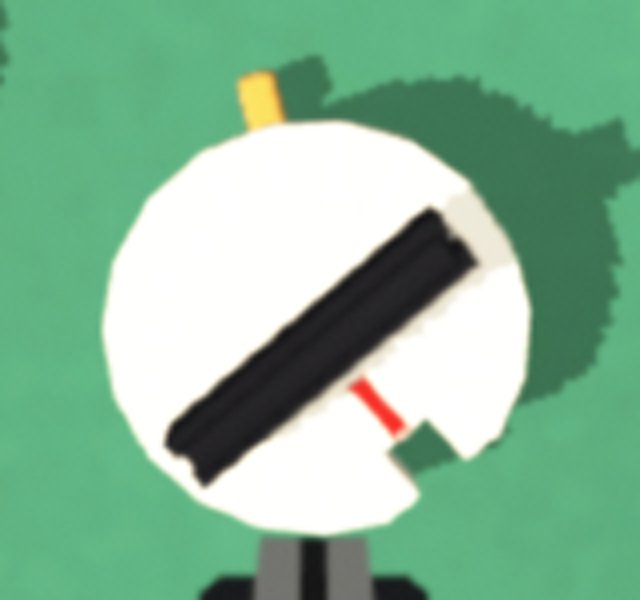

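Call:
drive_tool:
  increments:
    - [-1,[0,0,0],0.0866]
    - [-1,[0,0,0],0.0866]
    - [-1,[0,0,0],0.0866]
    - [-1,[0,0,0],0.0866]
    - [-1,[0,0,0],0.0866]
    - [-1,[0,0,0],0.0866]
    - [-1,[0,0,0],0.0866]
    - [-1,[0,0,0],0.0866]
    - [-1,[0,0,0],0.0866]
    - [-1,[0,0,0],0.0866]
    - [-1,[0,0,0],0.0866]
    - [-1,[0,0,0],0.0866]
    - [-1,[0,0,0],0.0866]
    - [-1,[0,0,0],0.0866]
    - [-1,[-0.087,0.0737,0],0]
    - [-1,[0,0,0.15],0]
    - [-1,[0,0,0.12],0]
    - [-1,[0,0,0],0]
    - [-1,[0,0,0],0]

```text
clock: 4.32
position: [583.5, 82.1, 172.1]
ee_rot: [-0.184, 0.983, -0.0, 0.001]
contact_force: [0.5, 0.3, 0.0]
gripper_width: -0.1
```

Run:
```python
from h import *
import pickle
s=read_state();c=calibration("wrist");im=get_image("wrist")[:,:,::-1]
q=s["ee_rot"];print(s["clock"],s["position"],np.degrees(2*np.arctan2(q[1],q[0])),s["joints"][5])
cv2.imwrite("pics/w2.png",im);pickle.dump((s,c),open("w2.pkl","wb"))
im=get_image("side")[:,:,::-1];cv2.imwrite("pics/s2.png",cv2.resize(im[130:230,250:400],None,fx=5,fy=5,interpolation=2))
```

```text
4.325 [583.54397164  82.06261631 172.1171858 ] 201.18766418881884 -1.6162876929388037
```

View pics/w2.png

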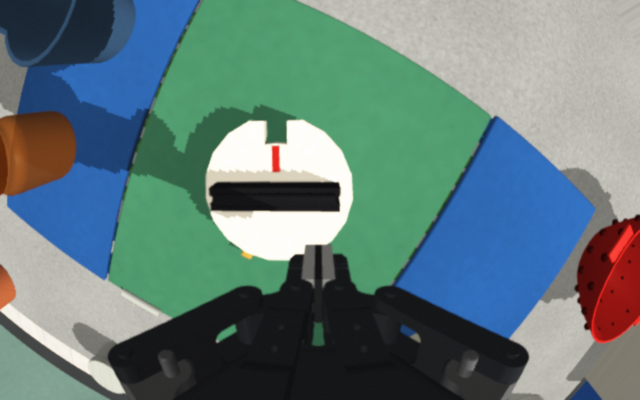

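View pics/s2.png

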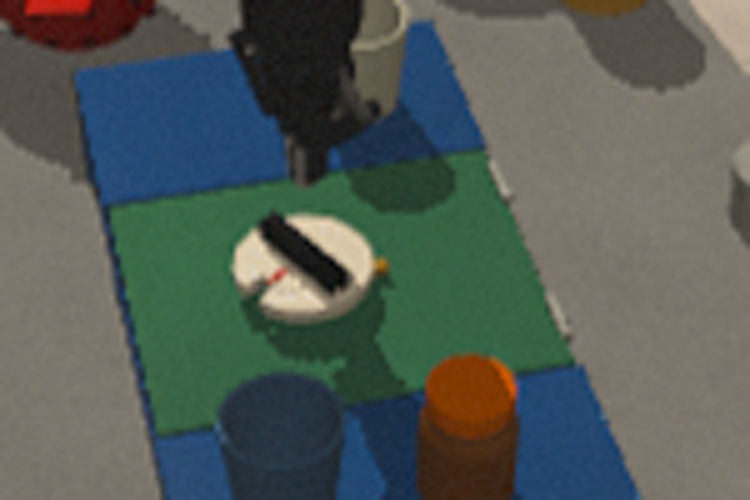

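Run:
```python
from h import *
c=calibration("side")
for z in (150,155,160,165,170): print(z,proj(c,[583.5,82,z]), onplane(c,311,166.4,z))
c=calibration("wrist")
for z in (150,155,160,165): print(z,[onplane(c,u,245,z,True).round(1) for u in (302,333)])
```

```text
150 (np.float64(311.13255757569726), np.float64(167.8926929392572)) [585.50069078  89.32968434 150.        ]
155 (np.float64(311.09959716369286), np.float64(166.7527141848415)) [583.7582896   83.80422263 155.        ]
160 (np.float64(311.0664577934667), np.float64(165.60654592737686)) [582.01588841  78.27876093 160.        ]
165 (np.float64(311.03313800357375), np.float64(164.45413762087807)) [580.27348723  72.75329922 165.        ]
170 (np.float64(310.9996363166123), np.float64(163.2954381674857)) [578.53108604  67.22783752 170.        ]
150 [array([583.9,  72.3, 150. ]), array([577.8,  88.1, 150. ])]
155 [array([581.7,  71.7, 155. ]), array([575.8,  87. , 155. ])]
160 [array([579.4,  71.1, 160. ]), array([573.7,  85.9, 160. ])]
165 [array([577.2,  70.6, 165. ]), array([571.6,  84.8, 165. ])]
```

Call:
drive_tool:
  increments:
    - [-1,[0,0,0.06],0]
    - [-1,[0,0,0.0535],0]
    - [-1,[0,0,0],0]
    - [-1,[0.02,0,0],0]
    - [-1,[0,0,0],0]
    - [-1,[0,0,0],0]

```text
clock: 5.18
position: [577.3, 79.0, 136.9]
ee_rot: [-0.183, 0.983, 0.0, 0.0]
contact_force: [-0.2, -0.0, -0.1]
gripper_width: 0.3
```

```bash
cat > snap.py <<'E'
import sys
from meas import *
import pickle
k=sys.argv[1]
s=read_state();c=calibration("wrist");im=get_image("wrist")[:,:,::-1]
q=s["ee_rot"];print(s["clock"],s["position"],np.degrees(2*np.arctan2(q[1],q[0])),s["joints"][5],s["contact_force"])
cv2.imwrite(f"pics/w{k}.png",im);pickle.dump((s,c),open(f"w{k}.pkl","wb"))
E
python3 snap.py 3
```

```text
5.175 [577.31040799  78.99062437 136.86444635] 201.08789803303912 -1.6166545326564135 [-0.16531051 -0.01206146 -0.0945534 ]
```

View pics/w3.png

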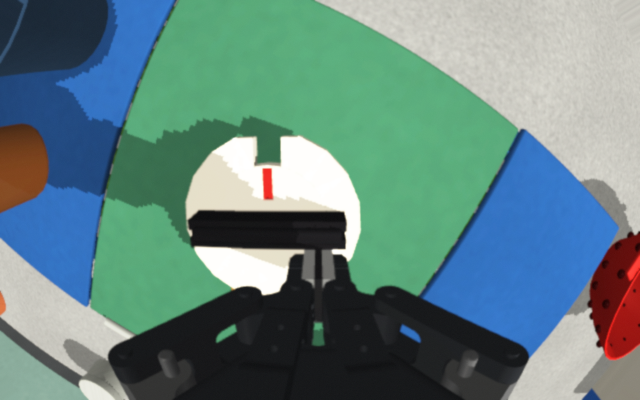

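The fingertip is just short of the wing, about 25 mm from the axis. I'll push it round about 130° first.

Call:
drive_tool:
  increments:
    - [-1,[0.002,0,0],0]
    - [-1,[0.0154,0.0092,0],-0.0873]
    - [-1,[0.0154,0.0092,0],-0.0873]
    - [-1,[0.0154,0.0092,0],-0.0873]
    - [-1,[0.0154,0.0092,0],-0.0873]
    - [-1,[0,0,0],0]

```text
clock: 5.98
position: [555.8, 77.0, 136.5]
ee_rot: [-0.508, 0.862, -0.0, 0.001]
contact_force: [0.4, 1.6, -0.6]
gripper_width: -0.3
```

```bash
python3 snap.py 4
```

```text
5.975 [555.79854588  77.04958886 136.54040423] 241.00060408304833 -0.9327565486397649 [ 0.36808985  1.61021826 -0.57664784]
```

View pics/w4.png

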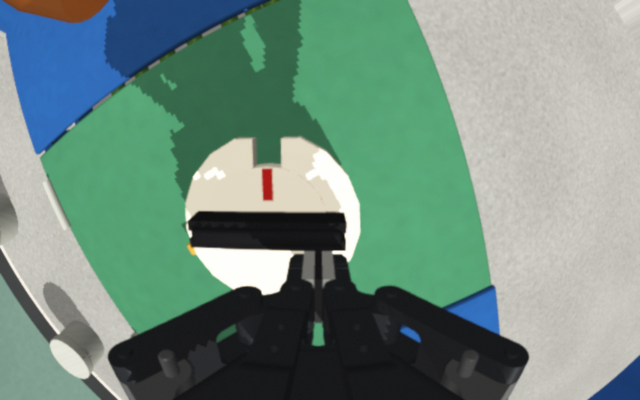

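Call:
drive_tool:
  increments:
    - [-1,[0.0154,0.0092,0],-0.0873]
    - [-1,[0.0154,0.0092,0],-0.0873]
    - [-1,[0.0154,0.0092,0],-0.0873]
    - [-1,[0.0154,0.0092,0],-0.0873]
    - [-1,[0.0154,0.0092,0],-0.0873]
    - [-1,[0.0154,0.0092,0],-0.0873]
    - [-1,[0.0154,0.0092,0],-0.0873]
    - [-1,[0.0154,0.0092,0],-0.0873]
    - [-1,[0.0154,0.0092,0],-0.0873]
    - [-1,[0.0154,0.0092,0],-0.0873]
    - [-1,[0,0,0],0]

```text
clock: 7.4
position: [543.5, 30.8, 136.1]
ee_rot: [0.986, -0.166, -0.0, 0.0]
contact_force: [0.2, -0.5, 0.0]
gripper_width: -0.2
```

```bash
python3 snap.py 5
```

```text
7.4 [543.45728646  30.80130724 136.1194818 ] -19.119777029258064 0.8824570514152622 [ 0.1867408  -0.48797419  0.03567287]
```

View pics/w5.png

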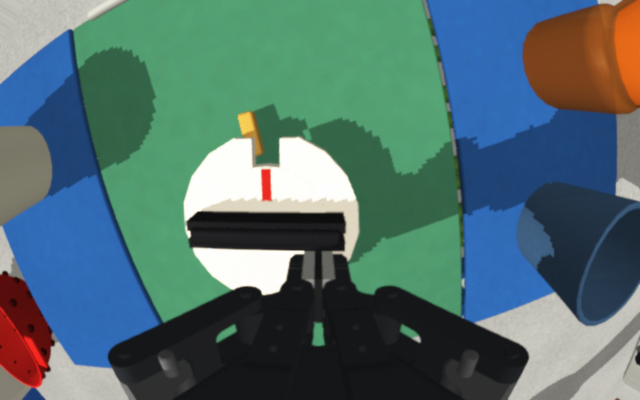

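```bash
cat > ang.py <<'E'
import sys,pickle
from meas import *
k=sys.argv[1]; dz=float(sys.argv[2]) if len(sys.argv)>2 else 0
s,c=pickle.load(open(f"w{k}.pkl","rb"));im=cv2.imread(f"pics/w{k}.png")
hsv=cv2.cvtColor(im,cv2.COLOR_BGR2HSV);H,S,V=cv2.split(hsv)
roi=np.zeros(V.shape,bool);roi[90:300,170:375]=1
P=lambda m,z:np.array([onplane(c,u,v,z,True)[:2] for v,u in np.argwhere(m)])
def axis(p):
    mu=p.mean(0);w,v=np.linalg.eigh(np.cov((p-mu).T));d=v[:,1];L=4*np.sqrt(w)/1.155
    return mu,np.degrees(np.arctan2(d[1],d[0]))%180,L
red=roi&(S>110)&((H<8)|(H>172))&(V>80)
br=roi&(S>110)&(H>14)&(H<32)&(V>100)
C=np.array([569.,49.])
for n,m,z in (("stripe",red,121-dz),("pin",br,109)):
    if m.sum()<10: print(n,"few",m.sum());continue
    mu,a,L=axis(P(m,z));q=mu-C
    print(n,m.sum(),"mean",mu.round(1),"axis",round(a,1),"size",L.round(1),"r",np.hypot(*q).round(1),"bearing",np.degrees(np.arctan2(q[1],q[0])).round(1))
# wing ridge direction: top dark rectangle
dk=roi&(V<45);dk[252:]=0
dk=dk.astype(np.uint8);b=max(cv2.findContours(dk,0,1)[0],key=cv2.contourArea).reshape(-1,2)
p=np.array([onplane(c,u,v,138-dz,True)[:2] for u,v in b],np.float32);r=cv2.minAreaRect(p);bx=cv2.boxPoints(r)
print("wing",r[0],r[1],[float(np.degrees(np.arctan2(*(bx[i]-bx[i-1])[::-1])).round(1)) for i in range(2)])
E
for k in 3 5; do python3 ang.py $k; done
```

```text
stripe 281 mean [549.6  41.2] axis 20.7 size [ 4.4 16. ] r 20.9 bearing -158.0
pin few 2
wing (566.8959350585938, 47.921016693115234) (19.22336196899414, 74.20356750488281) [-159.1999969482422, -69.19999694824219]
stripe 292 mean [588.5  41.8] axis 160.3 size [ 4.6 16.2] r 20.8 bearing -20.2
pin 550 mean [616.7  41.9] axis 2.6 size [ 8.  22.1] r 48.2 bearing -8.4
wing (571.2426147460938, 47.44891357421875) (73.9617919921875, 18.252758026123047) [-109.80000305175781, -19.799999237060547]
```

Run:
```python
from h import *
import pickle
for k,roi in (("5",(230,100,275,160)),("1",(295,120,318,145))):
    s,c=pickle.load(open(f"w{k}.pkl","rb"));im=cv2.imread(f"pics/w{k}.png")
    H,S,V=cv2.split(cv2.cvtColor(im,cv2.COLOR_BGR2HSV))
    m=np.zeros(V.shape,bool);x0,y0,x1,y1=roi;m[y0:y1,x0:x1]=1
    m&=(S>110)&(H>14)&(H<32)
    print(np.percentile(V[m],[5,25,50,75,95]))
    for t in (100,200,230):
        mm=m&(V>t)
        p=np.array([onplane(c,u,v,109,True)[:2] for v,u in np.argwhere(mm)])
        mu=p.mean(0);w,v=np.linalg.eigh(np.cov((p-mu).T));d=v[:,1]*np.sign(v[0,1])
        print(k,t,len(p),mu,"axis",np.degrees(np.arctan2(d[1],d[0])),np.sqrt(12*w),"bear",np.degrees(np.arctan2(*(mu-[569,48.8])[::-1])))
    x0,y0,x1,y1=roi
    cv2.imwrite(f"pics/pin{k}.png",cv2.resize(im[y0:y1,x0:x1],None,fx=8,fy=8,interpolation=0))
```

```text
[106. 163. 186. 244. 246.]
5 100 550 [616.6824096   41.94908115] axis 2.5924189452294284 [ 7.98179362 22.08581893] bear -8.176194663448685
5 200 259 [620.89164602  43.00421008] axis -10.513691209499816 [ 6.8836309 10.4647149] bear -6.372966129343764
5 230 213 [620.89025708  43.18491698] axis -10.498161896050824 [6.19729264 9.51863069] bear -6.175987367957046
[180.7 236.  249.  251.  252. ]
1 100 123 [620.82865023  42.65596121] axis -7.266702863104343 [ 8.25671096 11.40752093] bear -6.760589867722409
1 200 112 [620.79241451  42.9986166 ] axis -6.670377774106196 [ 7.61234884 11.37063477] bear -6.391186869723039
1 230 95 [620.55863504  43.20387855] axis -4.748649118763798 [ 6.84425458 10.80045028] bear -6.194575692615759
```

View pics/pin5.png

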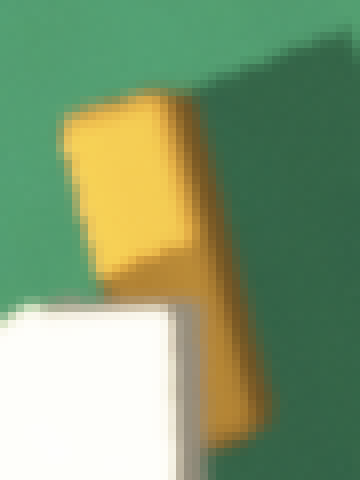

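Call:
drive_tool:
  increments:
    - [-1,[0.0154,0.0092,0],-0.0873]
    - [-1,[0.0054,0.0036,0],-0.0314]
    - [-1,[0,0,0],0]
    - [-1,[0,0,0],0]

```text
clock: 7.95
position: [548.0, 25.6, 136.1]
ee_rot: [0.999, -0.047, -0.0, 0.0]
contact_force: [-2.1, 0.9, 0.1]
gripper_width: -0.2
```

```bash
python3 snap.py 6; python3 ang.py 6
```

```text
7.95 [547.97886866  25.568781   136.10916608] -5.401112948557482 1.1343331403582118 [-2.06715203  0.91826427  0.12942217]
stripe 292 mean [589.5  46.2] axis 173.5 size [ 4.7 15.6] r 20.7 bearing -7.8
pin 692 mean [615.   43.2] axis 174.4 size [ 8.  23.1] r 46.4 bearing -7.2
wing (571.5844116210938, 48.097694396972656) (74.4463882446289, 18.506933212280273) [-97.30000305175781, -7.300000190734863]
```

View pics/w6.png

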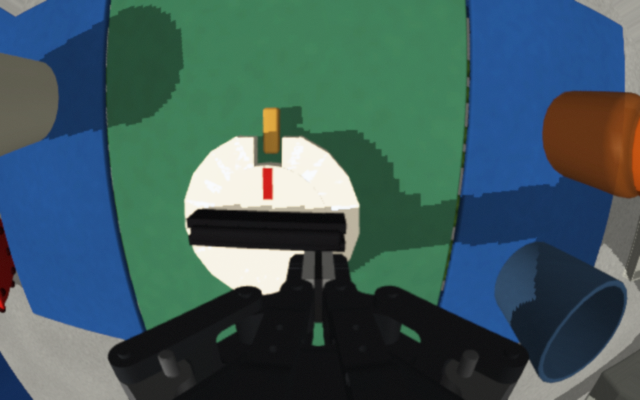

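Call:
drive_tool:
  increments:
    - [-1,[-0.027,0,0],0]
    - [-1,[0,0,0],0]
    - [-1,[0,0,-0.15],0]
    - [-1,[0.0893,-0.0837,0],0]
    - [-1,[0,0,0],0]
    - [-1,[0,0,0.08],0]
    - [-1,[0,0,0],0]
    - [-1,[0,0,0],0]

```text
clock: 9.0
position: [569.4, 48.7, 157.7]
ee_rot: [0.999, -0.046, 0.0, 0.0]
contact_force: [-0.5, 0.8, 0.6]
gripper_width: 0.0
```

```bash
python3 snap.py 7; python3 ang.py 7
```

```text
9.0 [569.43816424  48.73348172 157.71548893] -5.2515808084216085 1.109768478132713 [-0.45852119  0.83638727  0.56706568]
stripe 186 mean [589.5  46. ] axis 172.3 size [ 4.1 15.4] r 20.7 bearing -8.4
pin 537 mean [615.2  43.4] axis 173.9 size [ 7.9 23.8] r 46.6 bearing -6.9
wing (576.5012817382812, 50.49786376953125) (67.0155029296875, 12.502168655395508) [-95.0999984741211, -5.099999904632568]
```

View pics/w7.png

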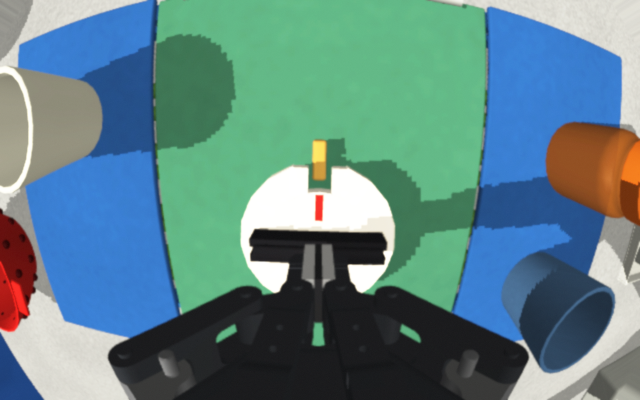

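The pin sits centred in the notch and the fist is over the axis. Pressing down slowly now.

Call:
drive_tool:
  increments:
    - [-1,[0,0,0.015],0]
    - [-1,[0,0,0.006],0]
    - [-1,[0,0,0.006],0]
    - [-1,[0,0,0.006],0]
    - [-1,[0,0,0.006],0]
    - [-1,[0,0,0.006],0]
    - [-1,[0,0,0.006],0]
    - [-1,[0,0,0],0]

```text
clock: 10.05
position: [569.3, 48.9, 141.6]
ee_rot: [0.999, -0.046, -0.0, -0.0]
contact_force: [-0.6, -0.6, 1.2]
gripper_width: -0.2
```

Call:
drive_tool:
  increments:
    - [-1,[0,0,0.005],0]
    - [-1,[0,0,0.005],0]
    - [-1,[0,0,0],0]

```text
clock: 10.42
position: [569.6, 48.9, 140.8]
ee_rot: [0.999, -0.046, 0.001, 0.0]
contact_force: [-3.9, 0.5, 11.7]
gripper_width: -0.1
```

Call:
drive_tool:
  increments:
    - [-1,[0,0,0.007],0]
    - [-1,[0,0,0.006],0]
    - [-1,[0,0,0],0]
    - [-1,[0,0,0],0]

```text
clock: 10.92
position: [570.0, 48.9, 140.4]
ee_rot: [0.999, -0.045, 0.002, 0.0]
contact_force: [-10.3, 0.7, 26.6]
gripper_width: -0.2
```

```bash
python3 snap.py 8
```

```text
10.925 [569.97110764  48.8555876  140.42887703] -5.146381696121094 1.109770730538329 [-10.26161771   0.74596565  26.57571151]
```

View pics/w8.png

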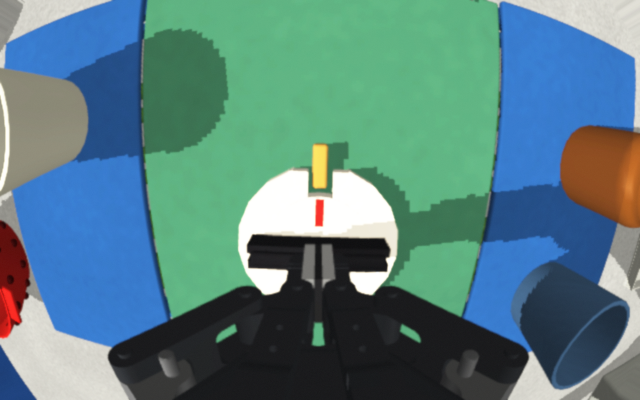

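It reached a hard stop at the height expected for home, with the pin in the slot. I'll lift straight off and check.

Call:
drive_tool:
  increments:
    - [-1,[0,0,-0.02],0]
    - [-1,[0,0,-0.1],0]
    - [-1,[0,0,-0.2],0]
    - [-1,[-0.1,0,-0.05],0]
    - [-1,[0,0,0],0]
    - [-1,[0,0,0],0]
    - [-1,[0,0,0],0]

```text
clock: 11.85
position: [539.6, 51.6, 244.6]
ee_rot: [0.999, -0.046, -0.001, 0.0]
contact_force: [0.2, -0.3, -0.1]
gripper_width: -0.2
```

```bash
python3 snap.py 9
python3 - <<'E'
from h import *
im=get_image("side")[:,:,::-1];cv2.imwrite("pics/s9.png",cv2.resize(im[155:215,260:370],None,fx=7,fy=7,interpolation=2))
from meas import measure
import pickle
s,c=pickle.load(open("w9.pkl","rb"));w=cv2.imread("pics/w9.png")
H,S,V=cv2.split(cv2.cvtColor(w,cv2.COLOR_BGR2HSV))
m=((S<60)&(V>170)).astype(np.uint8)
print([ (cv2.boundingRect(q),cv2.contourArea(q)) for q in cv2.findContours(m,0,1)[0] if cv2.contourArea(q)>1500])
E
```

```text
11.85 [539.55901997  51.61439942 244.64067056] -5.272772518601972 1.0842479377425631 [ 0.16764621 -0.30173371 -0.09558402]
[((2, 253, 284, 147), 17246.0), ((351, 169, 289, 211), 17196.0), ((264, 112, 108, 103), 8480.5), ((400, 0, 240, 134), 10415.0), ((0, 0, 184, 178), 13835.0)]
```

View pics/w9.png

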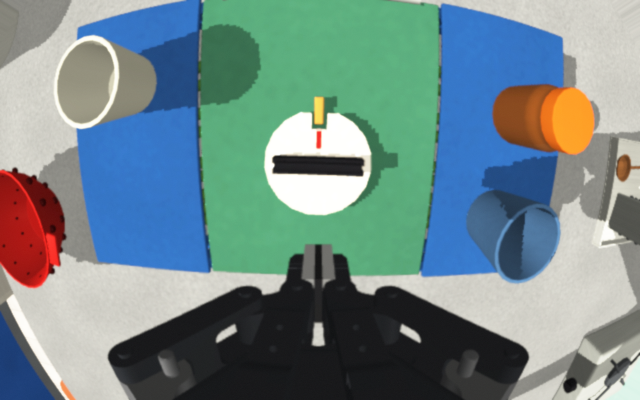

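View pics/s9.png

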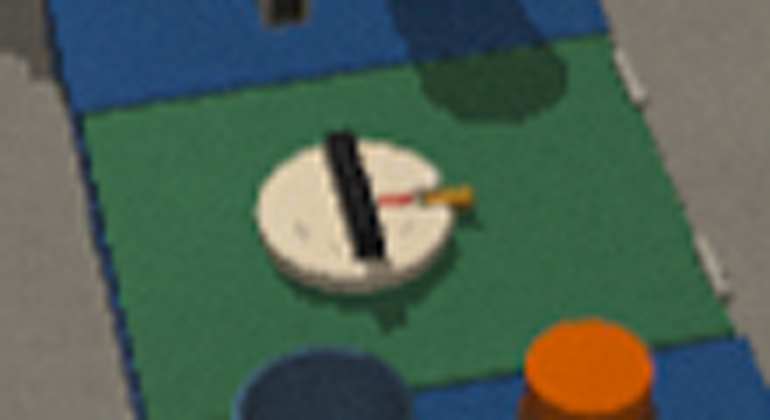

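Run:
```python
from h import *
a=cv2.imread("pics/side0.png");b=get_image("side")[:,:,::-1].copy()
c=calibration("side")
for im in (a,b):
    r=im[165:212,290:340];H,S,V=cv2.split(cv2.cvtColor(r,cv2.COLOR_BGR2HSV))
    m=((H<35)&(S<70)&(V>140)).astype(np.uint8)
    k=max(cv2.findContours(m,0,1)[0],key=cv2.contourArea)
    e=cv2.fitEllipse(cv2.convexHull(k));x,y,w,h=cv2.boundingRect(k);print(e,(x+290,y+165,w,h))
for z in (121,111): print(z,proj(c,[569,49,z]))
s=read_state();print(s["contact_force"],s["clock"])
```

```text
((23.21034049987793, 16.538074493408203), (17.318172454833984, 21.423315048217773), 104.57023620605469) (308, 173, 17, 17)
((15.733722686767578, 20.447999954223633), (16.12468147277832, 19.814027786254883), 131.698974609375) (297, 176, 16, 19)
121 (np.float64(310.35565951901157), np.float64(181.6485600068376))
111 (np.float64(310.4254520777036), np.float64(183.8434966591464))
[-0.63488156  0.31546378 -0.16779045] 12.0
```

Run:
```python
from h import *
a=cv2.imread("pics/side0.png");b=get_image("side")[:,:,::-1].copy()
c=calibration("side")
for im in (a,b):
    r=im[165:212,290:340];H,S,V=cv2.split(cv2.cvtColor(r,cv2.COLOR_BGR2HSV))
    m=((S<110)&(V>110)&(H<40)).astype(np.uint8)
    pts=np.vstack([k for k in cv2.findContours(m,0,1)[0] if cv2.contourArea(k)>8])
    h=cv2.convexHull(pts);e=cv2.fitEllipse(h);print(e[0][0]+290,e[0][1]+165,e[1],cv2.boundingRect(h))
    d=((V<45)).astype(np.uint8);n,l,st,ce=cv2.connectedComponentsWithStats(d);
    i=[i for i in range(1,n) if st[i,4]>20];print([(ce[j]+[290,165],st[j]) for j in i])
for z in (138,128): print(z,proj(c,[569,49,z]))
```

```text
310.2632427215576 182.47067832946777 (19.93927001953125, 27.83106231689453) (7, 8, 28, 20)
[(array([310.04301075, 180.10752688]), array([12,  8, 17, 15, 93], dtype=int32))]
310.1671085357666 184.85411834716797 (20.246509552001953, 27.622806549072266) (7, 10, 28, 21)
[(array([310.4       , 182.55384615]), array([17,  9,  8, 18, 65], dtype=int32))]
138 (np.float64(310.2352603501908), np.float64(177.86207397587995))
128 (np.float64(310.3063530227646), np.float64(180.09789847733393))
```

The rose and wing dropped 2.4 px in the side view, against 2.2 px expected for 10 mm, so the knob is home.

```bash
python3 -c "
from bench import *
print(job_done())"
```

```text
the job is handed in; nothing more can be done
None
```

I turned the knob until its notch met the brass pin and pressed it fully home. The hand is clear and the job is handed in; it took about 12 s of robot time and returned no verdict.

- **Turning:** with the fingers shut, I pushed one side of the wing about 153° counterclockwise. At the end the notch stood at about −6.5° to −7° and the pin at −6.2°, which is about 0.5 mm apart at the rim.
- **Pressing:** I pressed straight down on the knob's axis to a hard stop at TCP height 140.4 mm (141 expected when home). The force there was about 27 N down and 10 N sideways.
- **Last checks:** in the side view the rose and wing had dropped 2.4 px, against 2.2 px expected for 10 mm. In the final wrist picture the pin sits in the notch, and the lid looks shut. The contact force was near zero, with the hand about 95 mm above the knob.
- **Other things:** the cups, jar and colander looked undisturbed in the pictures. I did not measure their positions, and I did not check the tray, grater and spoon after the first pictures.
- **Disagreements:** the first top-view readings differed from the wrist camera by about 4 mm in the knob's position and 2° in angle. I used the wrist camera's figures, which stayed consistent from picture to picture.

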